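Set up the marble run's funnel cups and starting ball

ROBOT

A 7-joint arm with a two-finger parallel gripper is mounted at the origin on the work surface. World frame = base frame: x ahead of the robot, y to its left, z up, the work surface at z = 0. Lengths are in m, angles in rad, forces in N, time in s.
With the tool pointing down it reaches from about 0.4 to 0.875 m from the base axis. Payload 19.3 kg.
Tool frame: the origin (TCP) lies on the centre line of the jaws, within the pads' length; the fingertips stand 8 mm ahead of it and the grasp point (between the pads) lies 11 mm behind it; z points along the fingers, y is the line along which they close (so a half turn about z gives the same grasp; the last joint's range is limited). The gripper opens to 85 mm and grips with 20 to 120 N. Pads are 22 mm wide; open, the fingers measure 114 mm over their backs; the gripper's body (76 mm by 85 mm) begins 54 mm behind the grasp point. The pads swing forward as they close: fully open they stand 13 mm farther back than shut.
Start: joints at [-0.07, 0.521, -0.036, 1.599, 0.021, 1.021, -0.113], TCP at [0.625, -0, 0.206] pointing down, gripper open.
Joint ranges: [-2.91, 2.91], [-0.3, 2.13], [-1.5, 1.42], [0.17, 2.43], [-1.26, 4.41], [0.16, 1.93], [-2.52, 2.52]. Speed limits (rad/s): [1.89, 1.89, 2.39, 2.39, 3.01, 3.01, 3.01].

INTERFACE

Orientations are given as [roll, pitch, yaw] about the fixed x, y, z axes, in that order (R = Rz(yaw) Ry(pitch) Rx(roll)).
In Python, from workcell import status, grab_frame, camera_params, bot, search_frame, silhouettes gives the robot as it stands.
- The arm moves only by the shell command python3 -m creep 'ROWS' [FORCE]. ROWS is JSON, a list of rows, each a list of 5 numbers: the shift along the tool's x, y, z in units of 60 mm (1.0 is 60 mm), then the turn about the tool's z in units of 8 degrees (1.0 is 8 degrees), then the opening, from 0 (shut) to 1 (fully open). In form: [[x, y, z, twist, hand], ...]. A call has 1 to 5 rows; each row is the pose to reach, as a shift and turn from the pose commanded when the call began, along the tool's axes at that moment; what a row does not reach only later rows make up. A row lasts 1/8 s, in which the tool goes at most 62.5 mm and 10.7 degrees, less where a joint would pass 70% of its speed; a pose out of reach is approached as far as the arm can. A call with a gripper value outside its range is refused whole. The fingers move at their own pace and stop on an object; FORCE is the grip in N (left out, the last holds). Time passes only in rows, so rows that repeat a pose let the fingers close. It gives the time, the measured TCP pose, the force, the opening and the grip force at its end, in the units of the state.
- status.observe(): the state, without advancing time (a new reading comes with each control period).
- grab_frame(name): name is "scene" or "side" or "wrist"; returns the picture (480x640x3 uint8, blue, green, red); there is no depth.
- camera_params(name): a dict with "K" (3x3 intrinsics, pixels), "k1" (the pictures are not rectified: a ray, as slopes to the right and down, at radius r is drawn at 1 + k1 r^2 times it, then the intrinsics apply), "rvec" (rotation vector, rad) and "tvec" (3), from world to camera coordinates, as OpenCV has them; the wrist camera has in their place "tool_from_camera" (4x4, takes a point from camera to tool coordinates, whose origin is the TCP and whose axes are the flange's). Camera axes: x right, y down, z forward; pixel columns grow to the right and rows downward; lengths in m; the calibration is good to about 2 mm. A picture is of the moment at which its call begins: read the wrist's pose just before it. camera_params takes no time and is no camera call.
- bot.job_done(): hands the job in; it is judged then, once.
Trained networks look in the newest picture that a camera, given by its name, has taken for a name from the list of things; names that differ only in an ending like _2 or _b are one class to them, and where a whole thing is asked for, a point or a joint stands for the part that bears it (a point fixed in the world has none). Each returns a list of dicts, best first, with "p" (0 to 1); they miss things now and then, are a little off and sometimes report something else, mostly with a low value. They report only what shows in the picture. A call takes as long as a camera call. They do not tell look-alikes from the thing itself.
- search_frame(camera, name): "extent" ([left, top, right, bottom] as shares, 0 to 1, of the picture: columns of its width, rows of its height, round what is visible of it).
- silhouettes(camera, name): "mask" (480x640 bool, what is visible of it) and "extent" ([left, top, right, bottom] as shares, 0 to 1, of the picture: columns of its width, rows of its height, round what is visible of it).
The state is a dict: "clock": time; "qpos": joint angles; "qd": joint speeds; "joint_efforts": joint torques, N m; "position": TCP position; "tool_rot": TCP orientation; "force": force on the tool from outside, world axes, zero at the start; "moment": the same for the moment, N m; "grip_width": finger opening in m; "finger_force": force on a finger pad.
Only numpy, scipy, OpenCV 4.12 (cv2) and the standard library are available. Lean on these libraries where they do the work, as an engineer would, in place of code of your own. Each camera call takes 0.05 s, during which the arm holds its last target. There are 200 camera calls.

TASK

Set up the marble run: stand the three orange funnel cups upright in the middle of the tower platforms, the largest cup on the tallest tower, the medium cup on the middle tower and the smallest cup on the lowest tower. Only when all three cups are standing, put the black ball into the largest cup. Leave the blue cup, the ramekin of jacks and the jar of marbles where they are, and let go of everything.

Things in the scene. Friction and masses are not known exactly. Their poses are not given: they have to be found in the camera images.
- cup_large: Largest orange plastic funnel-shaped cup, open at the top, standing on its foot: rim 64 mm in diameter outside, 60 mm high, foot 36 mm in diameter, wall 3 mm, about 45 g. The upper 25 mm of the wall is a straight vertical band to grip across from outside; below it the wall tapers in to the foot. Origin: centre of the underside, z up
- cup_medium: Medium orange plastic funnel-shaped cup, open at the top, standing on its foot: rim 50 mm in diameter outside, 50 mm high, foot 30 mm in diameter, wall 3 mm, about 32 g. The upper 21 mm of the wall is a straight vertical band to grip across from outside; below it the wall tapers in to the foot. Origin: centre of the underside, z up
- cup_small: Smallest orange plastic funnel-shaped cup, open at the top, standing on its foot: rim 36 mm in diameter outside, 40 mm high, foot 26 mm in diameter, wall 3 mm, about 22 g. The upper 17 mm of the wall is a straight vertical band to grip across from outside; below it the wall tapers in to the foot. Origin: centre of the underside, z up
- ball: Black silicone ball, 30 mm in diameter, about 18 g, lying at the start on a small fixed steel ball rest (an upright tube 24 mm in diameter, its top 30 mm above the table, on a foot disc 44 mm in diameter and 6 mm thick). Origin: centre of the ball, at the start 42 mm above the table; its axes mean nothing
- tower_tall: Tallest tower of the marble run, fixed to the table: 3 white drums (42 mm diameter) with yellow bands on a grey foot disc (76 mm diameter), topped by a flat round yellow platform 72 mm in diameter and 8 mm thick whose upper face is 118 mm above the table. Origin: centre of the underside at table height, z up; the platform's centre is straight above it
- tower_middle: Middle tower of the marble run, fixed to the table: 2 white drums (42 mm diameter) with green bands on a grey foot disc (76 mm diameter), topped by a flat round green platform 72 mm in diameter and 8 mm thick whose upper face is 84 mm above the table. Origin: centre of the underside at table height, z up; the platform's centre is straight above it
- tower_low: Lowest tower of the marble run, fixed to the table: 1 white drum (42 mm diameter) with purple bands on a grey foot disc (76 mm diameter), topped by a flat round purple platform 72 mm in diameter and 8 mm thick whose upper face is 50 mm above the table. Origin: centre of the underside at table height, z up; the platform's centre is straight above it
- cup_blue: Medium-sized blue plastic funnel-shaped cup, open at the top, standing on its foot: rim 50 mm in diameter outside, 50 mm high, foot 30 mm in diameter, wall 3 mm, about 32 g. The upper 21 mm of the wall is a straight vertical band to grip across from outside; below it the wall tapers in to the foot. Origin: centre of the underside, z up. Not part of the job: leave it where it stands
- ramekin: White ceramic ramekin holding steel jacks, 72 mm in diameter at the rim, 40 mm high, loose. Origin: centre of the underside. Leave it where it stands
- jar: Closed glass jar of blue marbles with a steel lid, 68 mm in diameter, 89 mm high, loose. Origin: centre of the underside. Leave it where it stands
There are look-alikes about, which are no part of the job. Several things have the shape of the ball; the one meant has the colours described above. What is shaped like the cup_large but pink is not meant.

How it is judged:
By the outcome, as a careful person would: the job done as asked, in the order asked, and still so for the second after the job is handed in, with the robot touching nothing.
It also fails if it takes over 120 s, if anything falls off the work surface, if the arm or the gripper's body presses on something with over 40 N, if the wrist force passes 120 N, or if a joint passes its speed limit or range.

## Working session

There is one attempt and no reset: what is moved stays moved. The work goes in short steps, Python scripts to look and compute and a shell command to move; the robot and the scene stay as the last step left them, time stands still between calls to the robot, and variables do not carry over. Pictures are saved under pics/ and viewed, at most 14 in all, crops included, and the job is handed in when it is done.

```bash
ls; mkdir -p pics
python3 - <<'E'
from workcell import status, grab_frame, camera_params
import cv2
s=status.observe();print({k:s[k] for k in('clock','position','tool_rot','grip_width','force')})
for n in('scene','side'):
    cv2.imwrite(f'pics/{n}0.png',grab_frame(n))
    print(n,camera_params(n))
print(camera_params('wrist'))
E
```

```text
pics
{'clock': 0.0, 'position': array([ 6.24625847e-01, -3.28988402e-05,  2.05323204e-01]), 'tool_rot': array([-3.14043579e+00,  4.87483387e-05,  1.57075853e+00]), 'grip_width': 0.08555147466767996, 'force': array([ 0.77069994, -0.4120348 ,  0.94825885])}
scene {'K': array([[463.06787967,   0.        , 326.13887605],
       [  0.        , 463.06787967, 240.52704168],
       [  0.        ,   0.        ,   1.        ]]), 'k1': -0.04965729485525413, 'rvec': array([ 1.9176112 ,  1.47167957, -0.62446644]), 'tvec': array([-0.13264137, -0.29964359,  1.21882775])}
side {'K': array([[527.79502712,   0.        , 314.21252937],
       [  0.        , 527.79502712, 237.81093511],
       [  0.        ,   0.        ,   1.        ]]), 'k1': -0.09554289594198559, 'rvec': array([ 2.2223215 , -0.30215148,  0.1736731 ]), 'tvec': array([-0.49391389,  0.14091554,  0.84848555])}
{'K': array([[424.41401116,   0.        , 316.8761294 ],
       [  0.        , 424.41401116, 235.10265111],
       [  0.        ,   0.        ,   1.        ]]), 'k1': -0.09685030614318035, 'tool_from_camera': array([[-3.46223949e-05, -9.59039182e-01, -2.83273449e-01,
         7.15418295e-02],
       [ 9.99999953e-01,  5.32231927e-05, -3.02412813e-04,
         2.36732624e-04],
       [ 3.05102454e-04, -2.83273446e-01,  9.59039135e-01,
        -1.67502436e-01],
       [ 0.00000000e+00,  0.00000000e+00,  0.00000000e+00,
         1.00000000e+00]])}
```

View pics/scene0.png

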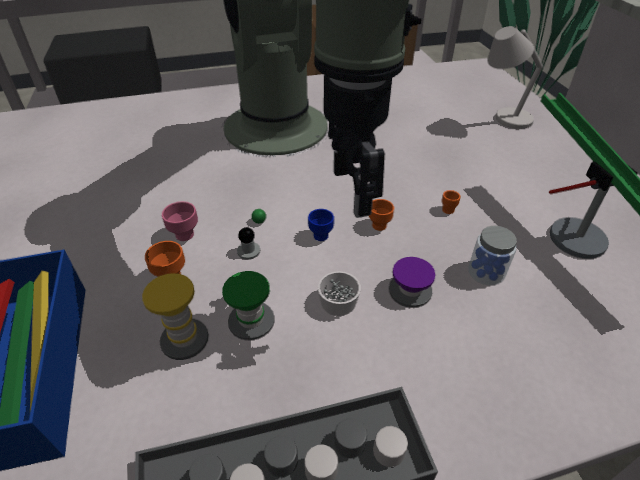

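View pics/side0.png

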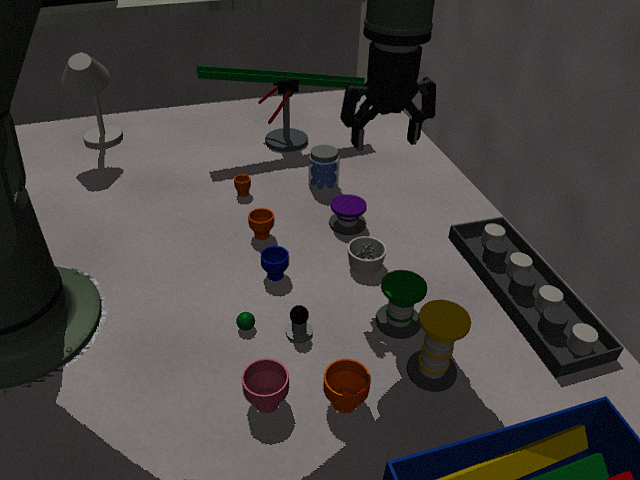

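Scene view: the orange cups are at (165,260) large, (381,213) medium and (451,201) small. The pink look-alike is at (181,220) and the blue cup at (321,224). The black ball is at (247,236) on its rest, with a green ball at (259,216). The yellow, green and purple towers are at (170,300), (247,295) and (413,275). In the side view the large orange cup is at (347,385), pink at (266,385) and the black ball at (299,315). The next step fits positions from the masks.

```bash
cat > h.py <<'E'
import numpy as np, cv2
from scipy.optimize import least_squares
from workcell import status, grab_frame, camera_params, silhouettes
from scipy.spatial.transform import Rotation as Ro
def circ(r,z,n=48):
    a=np.linspace(0,2*np.pi,n); return np.c_[r*np.cos(a),r*np.sin(a),0*a+z]
def cup(d,h,f,b): return np.r_[circ(f/2,0),circ(d/2,h-b),circ(d/2,h)]
def tower(h): return np.r_[circ(.038,0),circ(.036,h-.008),circ(.036,h)]
def ball(z): return np.r_[tuple(circ(.015*np.cos(t),z+.015*np.sin(t)) for t in np.linspace(-1.57,1.57,13))]
M={'cup_large':cup(.064,.06,.036,.025),'cup_medium':cup(.05,.05,.03,.021),'cup_small':cup(.036,.04,.026,.017),
 'cup_blue':cup(.05,.05,.03,.021),'ball':ball(.042),'tower_tall':tower(.118),'tower_middle':tower(.084),'tower_low':tower(.05),
 'ramekin':np.r_[circ(.025,0),circ(.036,.04)],'jar':np.r_[circ(.034,0),circ(.034,.08)]}
def pose(cam,st=None):
    c=camera_params(cam)
    if cam!='wrist': R=cv2.Rodrigues(c['rvec'])[0]; return c,R,np.array(c['tvec']).ravel()
    T=np.eye(4);T[:3,:3]=Ro.from_euler('xyz',st['tool_rot']).as_matrix();T[:3,3]=st['position']
    W=np.linalg.inv(T@c['tool_from_camera']); return c,W[:3,:3],W[:3,3]
def proj(P,pc):
    c,R,t=pc; q=P@R.T+t; s=q[:,:2]/q[:,2:]; s=s*(1+c['k1']*(s**2).sum(1,keepdims=True))
    return s*c['K'][0,0]+c['K'][:2,2]
def box(P,pc): p=proj(P,pc); return np.r_[p.min(0),p.max(0)]
def mbox(m): y,x=np.nonzero(m); return np.array([x.min(),y.min(),x.max()+1,y.max()+1],float)
def fit(name,obs,x0,z=0,loss='soft_l1'):
    "obs: list of (posecam, bbox px, weights4)"
    f=lambda v: np.concatenate([w*(box(M[name]+[v[0],v[1],z],pc)-b) for pc,b,w in obs])
    r=least_squares(f,x0,loss=loss,f_scale=1.5,diff_step=1e-4); return r.x,f(r.x)
E
cat > m.py <<'E'
from h import *
px={'scene':dict(cup_large=(165,260),cup_medium=(381,213),cup_small=(451,201),cup_blue=(321,224),ball=(247,236),tower_tall=(175,315),tower_middle=(247,305),tower_low=(413,280),ramekin=(339,293),jar=(494,254)),
 'side':dict(cup_large=(347,385),cup_medium=(261,222),cup_small=(243,185),cup_blue=(275,262),ball=(299,315),tower_tall=(438,345),tower_middle=(403,303),tower_low=(348,215),ramekin=(366,256),jar=(323,168))}
O={n:[] for n in M}
for cam in px:
    img=grab_frame(cam)
    for n,c in px[cam].items():
        best=None
        for d in silhouettes(cam,n):
            b=mbox(d['mask']); e=np.hypot(*((b[:2]+b[2:])/2-c))
            if e<25 and (best is None or e<best[0]): best=(e,b,d['p'],d['mask'])
        if best is None: print(cam,n,'missed');continue
        print(cam,n,best[1],round(best[2],2),img[best[3]].mean(0).astype(int)); O[n].append((pose(cam),best[1],np.ones(4)))
for n in M:
    if O[n]:
        v,r=fit(n,O[n],[.6,0]); print(n,v.round(4),r.round(1))
        for o in O[n]: print('    ',fit(n,[o],v)[0].round(4))
E
python3 m.py
```

```text
scene cup_large [146. 241. 185. 277.] 0.96 [ 19  47 100]
scene cup_medium [370. 199. 395. 231.] 0.59 [23 47 91]
scene cup_small [442. 190. 459. 213.] 0.55 [18 41 86]
scene cup_blue [308. 209. 335. 241.] 0.77 [69 23 14]
scene ball [238. 227. 255. 244.] 0.77 [18 18 18]
scene tower_tall [142. 274. 208. 360.] 0.91 [35 61 69]
scene tower_middle [222. 270. 275. 341.] 0.6 [42 59 39]
scene tower_low [389. 258. 435. 308.] 0.86 [86 39 69]
scene ramekin [318. 271. 361. 316.] 0.57 [94 94 97]
scene jar [468. 226. 517. 286.] 0.76 [92 84 80]
side cup_large [324. 359. 370. 413.] 0.66 [ 2 22 65]
side cup_medium [248. 208. 274. 240.] 0.98 [ 3 22 63]
side cup_small [234. 176. 250. 197.] 0.54 [ 1 18 58]
side cup_blue [260. 245. 290. 281.] 0.8 [48 15 11]
side ball [290. 305. 309. 325.] 0.65 [7 7 8]
side tower_tall [407. 300. 470. 392.] 0.94 [14 37 45]
side tower_middle [375. 269. 426. 340.] 0.81 [18 31 17]
side tower_low [328. 194. 367. 235.] 0.92 [55 23 45]
side ramekin [348. 236. 387. 275.] 0.91 [57 59 61]
side jar [309. 145. 340. 193.] 0.6 [56 49 44]
cup_large [ 0.4773 -0.2814] [-1.6 -0.   0.5  7.9 -1
[... 367 characters left out ...]
.0081]
     [0.4433 0.0066]
ball [ 0.4492 -0.1371] [-0.   1.  -0.6  0.4 -0.5 -0.  -0.3 -0.7]
     [ 0.4475 -0.1363]
     [ 0.4496 -0.138 ]
tower_tall [ 0.6211 -0.265 ] [-0.6 -0.5  0.6  1.2 -1.6 -0.6  0.6  0.5]
     [ 0.6202 -0.265 ]
     [ 0.6217 -0.2651]
tower_middle [ 0.6114 -0.1561] [-0.1  0.9 -0.4  0.1 -1.2  0.3  0.2 -0.9]
     [ 0.6106 -0.1556]
     [ 0.6119 -0.1568]
tower_low [0.6186 0.1218] [-0.6 -0.8  0.7  1.1  0.3 -0.1 -0.7  0.3]
     [0.6179 0.122 ]
     [0.619 0.122]
ramekin [ 0.6116 -0.0071] [-0.8  1.3 -0.1 -0.5 -0.5 -0.3  0.1 -1.5]
     [ 0.6111 -0.0062]
     [ 0.611  -0.0096]
jar [0.6124 0.2756] [-0.4  1.9  1.1  0.8 -1.6  1.6 -1.   0.4]
     [0.6092 0.2768]
     [0.6164 0.2788]
```

Both cameras agree to about 2 mm, except the scene view of the large cup, which is cut off by the yellow platform (that residual is rejected). The candidates, in side-view pixels:
- **Large cup:** (347,385) is orange and (266,385) is pink. Only the orange one fits.
- **Ball:** (299,315) is black on the steel rest and (246,321) is green. Only the black one fits.

I'll check both in a crop.

```bash
cat > go.py <<'E'
import sys
from h import *
# go.py x y z yaw_deg : rows units needed from the present commanded (approx. measured) pose
s=status.observe(); a=[float(v) for v in sys.argv[1:]]
R=Ro.from_euler('xyz',s['tool_rot']).as_matrix(); yaw=np.degrees(s['tool_rot'][2])
print('t',round(s['clock'],2),'pos',np.round(s['position'],4),'yaw',yaw.round(1),'w',round(s['grip_width'],4),'ff',np.round(s['finger_force'],1),'F',np.round(s['force'],1),'q7',round(s['qpos'][6],2))
if a: print('xyz units',(R.T@(np.array(a[:3])-s['position'])/.06).round(3), 'twist',(((yaw-a[3]+180)%360-180)/8).round(2))
E
python3 - <<'E'
import cv2
i=cv2.imread('pics/side0.png')[290:425,225:405]
cv2.imwrite('pics/crop1.png',cv2.resize(i,None,fx=4,fy=4,interpolation=cv2.INTER_CUBIC))
E
python3 go.py .477 -.2815 .206 0
```

```text
t 1.2 pos [ 0.625  -0.      0.2059] yaw 90.0 w 0.0855 ff 0.0 F [-0.   0.3  0.2] q7 -0.11
xyz units [-4.691e+00 -2.466e+00 -2.000e-03] twist 11.25
```

View pics/crop1.png

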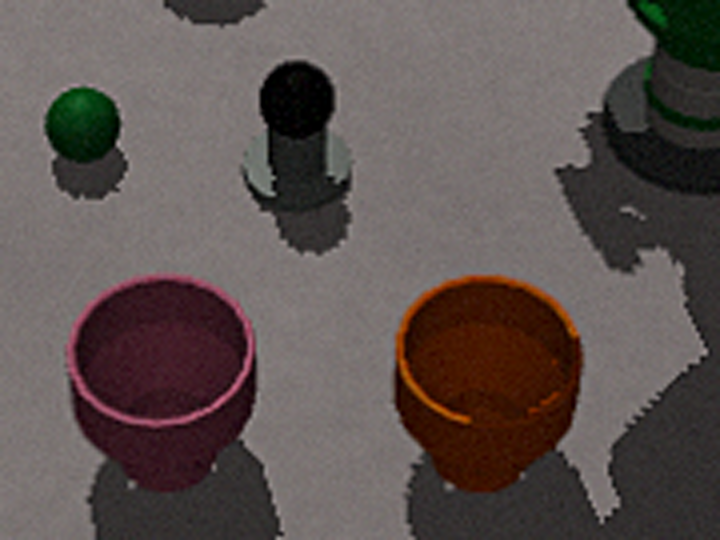

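The crop confirms it: the orange large cup is on the right at crop (485,380) and the pink one on the left at (165,380). The black ball sits on the steel rest at (297,100), and the green ball lies on the table at (83,123). Next I move above the large cup.

```bash
python3 -m creep '[[-0.95,-0.5,0,1.2,1],[-1.9,-1.0,0,2.4,1],[-2.8,-1.5,0,3.6,1],[-3.75,-2.0,0,4.8,1],[-4.69,-2.47,0,6.0,1]]'; python3 go.py .477 -.2815 .206 0
```

```text
clock: 1.82
position: [0.4782, -0.278, 0.2062]
tool_rot: [3.141, -0.0, 0.728]
force: [1.6, -1.0, -0.8]
grip_width: 0.0854
finger_force: 0.0
t 1.82 pos [ 0.4782 -0.278   0.2062] yaw 41.7 w 0.0854 ff 0.0 F [ 1.6 -1.  -0.8] q7 -0.32
xyz units [-0.054  0.029  0.004] twist 5.21
```

```bash
python3 -m creep '[[0,0,0,1.3,1],[0,0,0,2.6,1],[0,0,0,3.9,1],[0,0,0,5.25,1],[0,0,0,5.25,1]]' >/dev/null
python3 - <<'E'
from h import *
s=status.observe(); img=grab_frame('wrist'); pc=pose('wrist',s)
for d in silhouettes('wrist','cup_large'):
    b=mbox(d['mask']); print(b,round(d['p'],2),img[d['mask']].mean(0).astype(int))
    m=[b[0]>2,b[1]>2,b[2]<638,b[3]<478]
    print(m,*[v.round(4) for v in fit('cup_large',[(pc,b,np.array(m,float))],[.477,-.28])])
E
python3 go.py .477 -.2815 .038 0
```

```text
[252. 289. 326. 369.] 0.97 [66 50 97]
[np.True_, np.True_, np.True_, np.True_] [ 0.3701 -0.2535] [-1.2545 -0.6563  1.244   0.7276]
[282. 168. 366. 253.] 0.81 [  2  53 120]
[np.True_, np.True_, np.True_, np.True_] [ 0.4758 -0.2822] [-0.0481 -0.6322  0.0485  0.6629]
t 2.55 pos [ 0.4794 -0.2763  0.2059] yaw 0.3 w 0.0851 ff 0.0 F [-0.   0.2  0.9] q7 -0.96
xyz units [-0.04   0.086  2.798] twist 0.03
```

```bash
python3 go.py; python3 -m creep '[[-0.04,0.09,0.9,0,1],[-0.04,0.09,1.5,0,1],[-0.04,0.09,1.7,0,1],[-0.04,0.09,1.7,0,1]]' >/dev/null; python3 go.py .4765 -.282 .038 0
```

```text
t 2.55 pos [ 0.4794 -0.2763  0.2059] yaw 0.3 w 0.0851 ff 0.0 F [-0.   0.2  0.9] q7 -0.96
t 3.05 pos [ 0.4769 -0.282   0.1041] yaw 0.1 w 0.0855 ff 0.0 F [-0.1  0.2  0.4] q7 -0.89
xyz units [-0.007  0.     1.102] twist 0.01
```

```bash
python3 -m creep '[[0,0,0.5,0,1],[0,0,0.9,0,1],[0,0,1.1,0,1],[0,0,1.1,0,1]]' | tail -3; python3 -m creep '[[0,0,0,0,0.5],[0,0,0,0,0.4],[0,0,0,0,0.4],[0,0,0,0,0.4]]' 30 | tail -2;  python3 go.py .4765 -.282 .19 0
```

```text
force: [-0.3, 0.1, 0.5]
grip_width: 0.0856
finger_force: 0.0
grip_width: 0.0342
finger_force: 0.0
t 4.05 pos [ 0.477  -0.2819  0.0381] yaw 0.0 w 0.0342 ff 0.0 F [-0.1  0.3  0.1] q7 -0.85
xyz units [-8.000e-03  2.000e-03 -2.532e+00] twist 0.0
```

Run:
```python
from h import *
a=grab_frame('side'); b=grab_frame('wrist')
cv2.imwrite('pics/c2.png',np.hstack([cv2.resize(a[270:480,200:480],(420,315)),cv2.resize(b,(380,315))]))
```

```text
(no output)
```

View pics/c2.png

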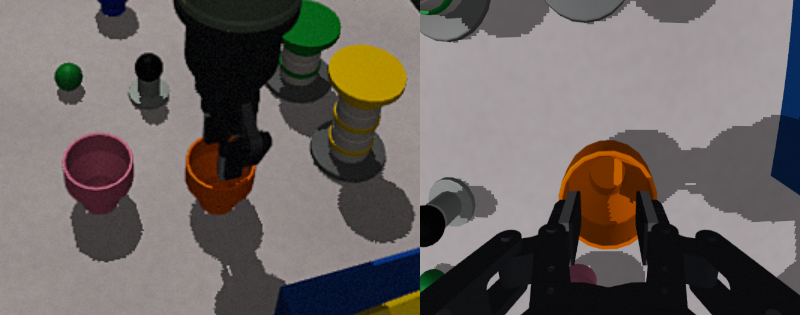

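Run:
```python
from h import *
a=grab_frame('side'); b=grab_frame('wrist')
cv2.imwrite('pics/c3.png',np.hstack([cv2.resize(a[340:425,310:395],(400,400),interpolation=2),cv2.resize(b[200:400,200:400],(400,400),interpolation=2)]))
```

```text
(no output)
```

View pics/c3.png

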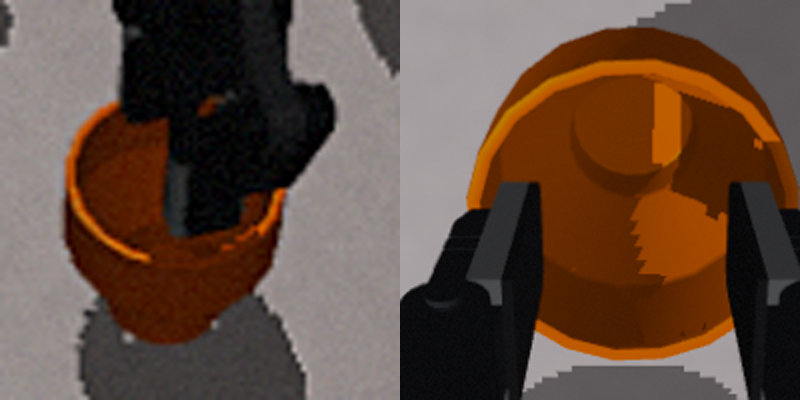

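Run:
```python
from h import *
s=status.observe();pw=pose('wrist',s);ps=pose('side')
for z in(.03,.045,.06,.075,.09):
    P=np.array([[.477+dx,-.282+dy,z] for dy in(-.017,.017) for dx in(-.011,.011)])
    print(z,'side crop px',((proj(P,ps)-[310,340])/.2125).round().tolist(),'wrist',(2*(proj(P,pw)-200)+[400,0]).round().tolist())
```

```text
0.03 side crop px [[148.0, 292.0], [219.0, 275.0], [112.0, 199.0], [182.0, 183.0]] wrist [[707.0, 203.0], [709.0, 111.0], [557.0, 203.0], [554.0, 111.0]]
0.045 side crop px [[151.0, 261.0], [223.0, 244.0], [114.0, 168.0], [185.0, 152.0]] wrist [[713.0, 234.0], [716.0, 136.0], [551.0, 234.0], [547.0, 136.0]]
0.06 side crop px [[153.0, 230.0], [227.0, 213.0], [117.0, 136.0], [188.0, 120.0]] wrist [[719.0, 270.0], [723.0, 165.0], [544.0, 270.0], [540.0, 165.0]]
0.075 side crop px [[156.0, 198.0], [231.0, 180.0], [119.0, 104.0], [192.0, 88.0]] wrist [[727.0, 313.0], [732.0, 199.0], [535.0, 312.0], [530.0, 199.0]]
0.09 side crop px [[160.0, 164.0], [235.0, 147.0], [122.0, 70.0], [195.0, 54.0]] wrist [[737.0, 364.0], [743.0, 242.0], [525.0, 364.0], [519.0, 242.0]]
```

Both views put the fingertips at z ≈ 0.065, so they closed just above the rim. The cup has not moved: its side box is still [324,359,370,413]. The tips therefore stand about 27 mm behind where the TCP description puts them. I'll reopen, go 25 mm lower and check with a picture.

```bash
python3 -m creep '[[0,0,-0.1,0,1],[0,0,-0.1,0,1],[0,0,-0.1,0,1],[0,0,-0.1,0,1]]' | tail -2; python3 -m creep '[[0,0,0.2,0,1],[0,0,0.4,0,1],[0,0,0.5,0,1],[0,0,0.5,0,1]]'|sed -n '2p;4p'
python3 - <<'E'
from h import *
a=grab_frame('side'); b=grab_frame('wrist')
cv2.imwrite('pics/c4.png',np.hstack([cv2.resize(a[320:425,290:395],(400,400),interpolation=2),cv2.resize(b[200:400,200:400],(400,400),interpolation=2)]))
E
```

```text
grip_width: 0.0858
finger_force: 0.0
position: [0.4765, -0.2818, 0.0132]
force: [0.4, 0.7, -0.2]
```

View pics/c4.png

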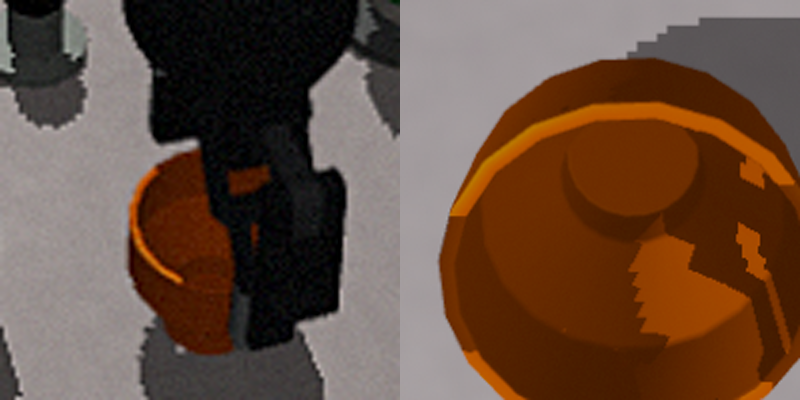

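Run:
```python
from h import *
ps=pose('side')
for z in(.0,.01,.02,.03,.04):
    P=np.array([[.4765+dx,-.282+dy,z] for dy in(-.043,-.057) for dx in(-.011,.011)])
    print(z,((proj(P,ps)-[290,320])/.2625).round().tolist())
```

```text
0.0 [[213.0, 421.0], [270.0, 406.0], [225.0, 454.0], [284.0, 439.0]]
0.01 [[214.0, 405.0], [273.0, 391.0], [227.0, 439.0], [286.0, 424.0]]
0.02 [[216.0, 390.0], [275.0, 375.0], [229.0, 424.0], [288.0, 409.0]]
0.03 [[218.0, 374.0], [277.0, 359.0], [231.0, 408.0], [291.0, 393.0]]
0.04 [[220.0, 358.0], [279.0, 343.0], [233.0, 392.0], [293.0, 377.0]]
```

Tips when open are at about z 0.047 with the TCP at 0.013. I'll go 10 mm lower and grip.

```bash
python3 -m creep '[[0,0,0.1,0,1],[0,0,0.17,0,1],[0,0,0.17,0,1]]'|sed -n '2p;4p'; python3 -m creep '[[0,0,0,0,0.4],[0,0,0,0,0.4],[0,0,0,0,0.4],[0,0,0,0,0.4],[0,0,0,0,0.4]]' 30 | tail -2; python3 go.py
```

```text
position: [0.4767, -0.2818, 0.0033]
force: [0.0, -0.2, -0.6]
grip_width: 0.0635
finger_force: 31.7
t 6.35 pos [ 0.477  -0.2819  0.0041] yaw -0.0 w 0.0635 ff 31.7 F [-0.1  0.5  6. ] q7 -0.83
```

```bash
python3 -m creep '[[0,0,-0.4,0,0.4],[0,0,-1.1,0,0.4],[0,0,-1.9,0,0.4],[0,0,-2.6,0,0.4],[0,0,-2.6,0,0.4]]' |tail -2; python3 go.py .6212 -.265 .16 0
```

```text
grip_width: 0.0637
finger_force: 33.4
t 6.97 pos [ 0.4782 -0.2825  0.1626] yaw -0.0 w 0.0637 ff 33.4 F [-0.3 -0.2 -0.9] q7 -0.92
xyz units [ 2.382 -0.293  0.054] twist -0.0
```

```bash
python3 -m creep '[[0.5,-0.1,0,0,0.4],[1.2,-0.2,0,0,0.4],[1.9,-0.29,0,0,0.4],[2.38,-0.29,0,0,0.4],[2.38,-0.29,0,0,0.4]]' |tail -2
python3 - <<'E'
from h import *
for cam in('scene','side'):
    im=grab_frame(cam)
    if cam=='side': cv2.imwrite('pics/c5.png',cv2.resize(im[200:440,300:560],(650,600),interpolation=2))
    for d in silhouettes(cam,'cup_large')[:3]:
        b=mbox(d['mask'])
        for z in (.158,): print(cam,b,round(d['p'],2),*[v.round(4) for v in fit('cup_large',[(pose(cam),b,np.array([1,1,1,1]))],[.62,-.26],z)])
E
python3 go.py .6212 -.265 .123 0
```

```text
grip_width: 0.0641
finger_force: 33.4
scene [127. 226. 179. 284.] 0.82 [ 0.624 -0.263] [-1.8535 -0.6095  2.047   0.3666]
scene [173. 201. 195. 239.] 0.67 [ 0.551  -0.2098] [ -5.7097 -14.2076  21.6766   1.7574]
side [429. 249. 478. 309.] 0.79 [ 0.615  -0.2676] [-2.9198 -0.3294  2.6853  0.1285]
side [241. 359. 289. 413.] 0.61 [ 0.3569 -0.3579] [ -6.5332 -17.9481   9.3758   1.8361]
side [290. 305. 309. 325.] 0.55 [ 0.4294 -0.2484] [ -9.8866 -41.6218  25.1063   1.7945]
t 7.8 pos [ 0.6187 -0.2647  0.1593] yaw -0.0 w 0.0633 ff 33.4 F [-0.5 -0.1 -1.2] q7 -1.04
xyz units [0.041 0.004 0.605] twist -0.01
```

View pics/c5.png

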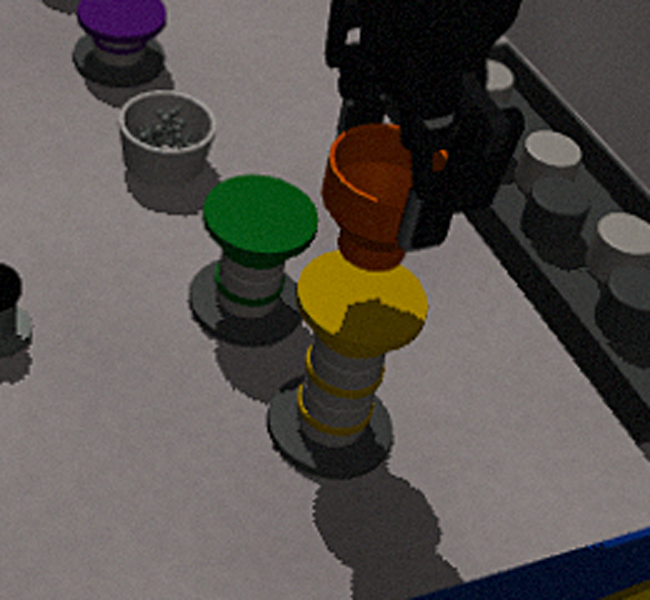

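```bash
python3 -m creep '[[0.04,0,0.15,0,0.4],[0.04,0,0.35,0,0.4],[0.04,0,0.5,0,0.4],[0.04,0,0.55,0,0.4],[0.04,0,0.55,0,0.4]]' |tail -2; python3 go.py .6212 -.265 .123 0
```

```text
grip_width: 0.0636
finger_force: 33.4
t 8.43 pos [ 0.622  -0.2645  0.1265] yaw -0.0 w 0.0636 ff 33.4 F [-0.5 -0.6 -1.8] q7 -1.03
xyz units [-0.013  0.009  0.058] twist -0.0
```

```bash
python3 -m creep '[[-0.01,0,0.03,0,0.4],[-0.01,0,0.05,0,0.4],[-0.01,0,0.05,0,0.4]]' |tail -3; python3 go.py .6212 -.265 .122 0
```

```text
force: [-0.2, -0.1, 0.0]
grip_width: 0.0633
finger_force: 33.4
t 8.8 pos [ 0.6215 -0.2644  0.1237] yaw -0.0 w 0.0633 ff 33.4 F [-0.2 -0.1  0. ] q7 -1.03
xyz units [-0.005  0.01   0.028] twist -0.0
```

```bash
python3 -m creep '[[0,0,0.02,0,0.4],[0,0,0.03,0,0.4],[0,0,0.03,0,0.4]]' |sed -n 4p; python3 -m creep '[[0,0,0,0,0.8],[0,0,0,0,0.8],[0,0,0,0,0.95],[0,0,0,0,0.95]]' |tail -3; python3 -m creep '[[0,0,-0.3,0,0.95],[0,0,-0.8,0,0.95],[0,0,-1.5,0,0.95],[0,0,-1.5,0,1]]' |tail -3;  python3 - <<'E'
from h import *
O=[];px={'scene':(170,250),'side':(440,270)}
for cam in px:
    im=grab_frame(cam)
    for d in silhouettes(cam,'cup_large')[:4]:
        b=mbox(d['mask'])
        if np.hypot(*((b[:2]+b[2:])/2-px[cam]))<45:
            o=(pose(cam),b,np.ones(4));O.append(o);print(cam,b,*[v.round(4) for v in fit('cup_large',[o],[.62,-.265],.118)])
print(*[v.round(4) for v in fit('cup_large',O,[.62,-.265],.118)])
E
python3 go.py .4427 .129 .2 90
```

```text
force: [-1.3, 1.0, 5.4]
force: [-0.2, 0.2, -0.6]
grip_width: 0.081
finger_force: 0.0
force: [-0.3, 0.6, -0.6]
grip_width: 0.0853
finger_force: 0.0
scene [162. 203. 198. 242.] [ 0.5088 -0.2317] [-4.2056 -9.1154  5.8055  1.8426]
scene [134. 246. 184. 302.] [ 0.6207 -0.2649] [-1.4697 -0.1135  1.5679 -0.0159]
side [425. 269. 478. 328.] [ 0.622  -0.2649] [ 0.3548  0.5681 -0.3515 -0.4543]
[ 0.6208 -0.2628] [-27.8051  42.6337 -10.8503  59.7063   0.1949  -0.3663   3.1497  -0.2937
  -1.1557  -0.2883  -1.9956  -1.4066]
t 10.38 pos [ 0.6212 -0.2642  0.2116] yaw 0.0 w 0.0853 ff 0.0 F [-0.9 -1.  -0.9] q7 -1.06
xyz units [-2.975 -6.554  0.198] twist -11.25
```

```bash
python3 -m creep '[[-0.4,-0.88,0,-1.2,1],[-0.8,-1.76,0,-2.4,1],[-1.2,-2.64,0,-3.6,1],[-1.6,-3.52,0,-4.8,1],[-2.0,-4.4,0,-6,1]]' |tail -3; python3 go.py .4427 .1295 .2 90
```

```text
force: [1.0, 0.1, 0.2]
grip_width: 0.0855
finger_force: 0.0
t 11.0 pos [0.5002 0.0011 0.2116] yaw 48.3 w 0.0855 ff 0.0 F [1.  0.1 0.2] q7 -0.78
xyz units [ 0.961 -2.139  0.193] twist -5.21
```

```bash
python3 -m creep '[[0.32,-0.7,0,-1.2,1],[0.64,-1.4,0,-2.4,1],[0.96,-2.14,0.1,-3.6,1],[0.96,-2.14,0.1,-4.7,1],[0.96,-2.14,0.1,-5.2,1]]' >/dev/null; python3 -m creep '[[0,0,0,0,1]]' >/dev/null
python3 - <<'E'
from h import *
s=status.observe(); img=grab_frame('wrist'); pc=pose('wrist',s)
for d in silhouettes('wrist','cup_medium'):
    b=mbox(d['mask']); m=np.array([b[0]>2,b[1]>2,b[2]<638,b[3]<478],float)
    print(b,round(d['p'],2),img[d['mask']].mean(0).astype(int),*[v.round(4) for v in fit('cup_medium',[(pc,b,m)],[.443,.13])])
E
python3 go.py .4425 .1297 .1 90
```

```text
[280. 170. 343. 236.] 0.61 [  1  52 119] [0.4402 0.1282] [-0.6096 -0.2398  0.6092  0.2706]
t 11.85 pos [0.4445 0.1281 0.2056] yaw 89.5 w 0.0852 ff 0.0 F [0.2 0.2 0.3] q7 -0.43
xyz units [ 0.027 -0.032  1.761] twist -0.07
```

```bash
python3 -m creep '[[0.015,-0.045,0.8,-0.06,1],[0.015,-0.045,1.7,-0.06,1],[0.015,-0.045,2.2,-0.06,1],[0.015,-0.045,2.2,-0.06,1]]' >/dev/null; python3 go.py .4418 .129 0 90
```

```text
t 12.35 pos [0.4407 0.1287 0.0724] yaw 90.0 w 0.085 ff 0.0 F [ 0.6  0.1 -0.1] q7 -0.45
xyz units [0.007 0.023 1.207] twist 0.0
```

```bash
python3 -m creep '[[0,0.02,0.5,0,1],[0,0.02,0.9,0,1],[0,0.02,1.2,0,1],[0,0.02,1.2,0,1]]'|sed -n '2p;4p'; python3 -m creep '[[0,0,0,0,0.6],[0,0,0,0,0.3],[0,0,0,0,0.3],[0,0,0,0,0.3],[0,0,0,0,0.3]]' 30 | tail -2; python3 go.py
```

```text
position: [0.4434, 0.1292, 0.0024]
force: [-0.0, 0.3, 0.1]
grip_width: 0.0497
finger_force: 27.9
t 13.47 pos [0.4438 0.1294 0.0031] yaw 90.1 w 0.0497 ff 27.9 F [-2.1 -0.7 18.8] q7 -0.47
```

```bash
python3 -m creep '[[0,0,-0.4,0,0.3],[0,0,-1.1,0,0.3],[0,0,-1.9,0,0.3],[0,0,-2.3,0,0.3],[0,0,-2.3,0,0.3]]' |tail -2; python3 go.py .6115 -.156 .13 90
```

```text
grip_width: 0.0495
finger_force: 31.5
t 14.1 pos [0.4441 0.1295 0.142 ] yaw 90.1 w 0.0495 ff 31.5 F [ 0.  -0.9  0.9] q7 -0.44
xyz units [-4.762  2.784  0.203] twist 0.01
```

```bash
python3 -m creep '[[-0.5,0.3,0,0,0.3],[-1.2,0.7,0,0,0.3],[-1.9,1.1,0,0,0.3],[-2.6,1.5,0,0,0.3],[-3.3,1.92,0,0,0.3]]' |tail -2;  python3 go.py .6115 -.156 .13 90
```

```text
grip_width: 0.0496
finger_force: 31.5
t 14.72 pos [ 0.5588 -0.07    0.1391] yaw 90.1 w 0.0496 ff 31.5 F [0.3 1.2 0.6] q7 0.02
xyz units [-1.434  0.877  0.15 ] twist 0.01
```

```bash
python3 -m creep '[[-0.6,0.36,0,0,0.3],[-1.1,0.68,0,0,0.3],[-1.4,0.87,0.1,0,0.3],[-1.43,0.87,0.1,0,0.3],[-1.43,0.87,0.1,0,0.3]]' |tail -2;  python3 go.py .6115 -.156 .09 90
```

```text
grip_width: 0.0497
finger_force: 31.5
t 15.35 pos [ 0.6103 -0.1538  0.1333] yaw 90.1 w 0.0497 ff 31.5 F [-0.  -0.1 -0.2] q7 0.16
xyz units [-0.037  0.02   0.722] twist 0.01
```

```bash
python3 -m creep '[[-0.03,0.02,0.2,0,0.3],[-0.03,0.02,0.45,0,0.3],[-0.03,0.02,0.65,0,0.3],[-0.03,0.02,0.7,0,0.3],[-0.03,0.02,0.7,0,0.3]]' |sed -n 4p;  python3 go.py .6115 -.156 .086 90
```

```text
force: [0.1, -0.2, 0.5]
t 15.97 pos [ 0.6121 -0.1561  0.0917] yaw 90.1 w 0.0496 ff 31.5 F [ 0.1 -0.2  0.5] q7 0.16
xyz units [ 0.002 -0.01   0.096] twist 0.01
```

```bash
python3 -m creep '[[0,0,0.04,0,0.3],[0,0,0.06,0,0.3],[0,0,0.06,0,0.3]]' |sed -n 4p; python3 -m creep '[[0,0,0.02,0,0.3],[0,0,0.03,0,0.3],[0,0,0.03,0,0.3]]' |sed -n 4p; python3 go.py .6115 -.156 .086 90
```

```text
force: [0.9, -0.3, 0.4]
force: [-3.8, 0.9, 11.5]
t 16.73 pos [ 0.6123 -0.1563  0.0873] yaw 90.1 w 0.0495 ff 32.4 F [-3.8  0.9 11.5] q7 0.16
xyz units [ 0.004 -0.013  0.021] twist 0.01
```

Contact. I'll release, retreat and check.

```bash
python3 -m creep '[[0,0,0,0,0.65],[0,0,0,0,0.75],[0,0,0,0,0.75],[0,0,0,0,0.75]]' |tail -2; python3 -m creep '[[0,0,-0.3,0,0.75],[0,0,-0.8,0,0.75],[0,0,-1.6,0,0.75],[0,0,-2,0,0.85],[0,0,-2,0,1]]' |tail -2;  python3 - <<'E'
from h import *
O=[];px={'scene':(250,255),'side':(400,260)}
for cam in px:
    im=grab_frame(cam)
    for d in silhouettes(cam,'cup_medium')[:4]:
        b=mbox(d['mask'])
        if np.hypot(*((b[:2]+b[2:])/2-px[cam]))<35:
            o=(pose(cam),b,np.ones(4));O.append(o);print(cam,b,*[v.round(4) for v in fit('cup_medium',[o],[.61,-.156],.084)])
E
python3 go.py .4305 .2845 .2 90
```

```text
grip_width: 0.064
finger_force: 0.0
grip_width: 0.0852
finger_force: 0.0
scene [225. 254. 260. 296.] [ 0.6121 -0.1562] [-0.5292 -0.3006  0.5447  0.237 ]
side [391. 250. 425. 291.] [ 0.6137 -0.1565] [-0.4554 -0.3754  0.4515  0.3052]
t 18.05 pos [ 0.6117 -0.1561  0.206 ] yaw 90.1 w 0.0852 ff 0.0 F [ 0.4 -0.4 -0.6] q7 0.16
xyz units [ 7.347 -3.01   0.104] twist 0.01
```

```bash
python3 -m creep '[[0.8,-0.33,0,0,1],[1.7,-0.7,0,0,1],[2.6,-1.07,0,0,1],[3.5,-1.44,0,0,1],[4.4,-1.8,0,0,1]]' |tail -1;  python3 go.py .4305 .2845 .2 90
```

```text
finger_force: 0.0
t 18.68 pos [0.5025 0.1092 0.206 ] yaw 90.1 w 0.0852 ff 0.0 F [1.  1.  0.5] q7 -0.35
xyz units [ 2.923 -1.196  0.101] twist 0.01
```

```bash
python3 -m creep '[[0.9,-0.37,0.1,0,1],[1.8,-0.74,0.1,0,1],[2.6,-1.07,0.1,0,1],[2.92,-1.2,0.1,0,1],[2.92,-1.2,0.1,0,1]]' |tail -1;  python3 -m creep '[[0,0,0,0,1]]' >/dev/null
python3 - <<'E'
from h import *
s=status.observe(); img=grab_frame('wrist'); pc=pose('wrist',s)
for d in silhouettes('wrist','cup_small'):
    b=mbox(d['mask']); m=np.array([b[0]>2,b[1]>2,b[2]<638,b[3]<478],float)
    print(b,round(d['p'],2),img[d['mask']].mean(0).astype(int),*[v.round(4) for v in fit('cup_small',[(pc,b,m)],[.43,.285])])
E
python3 go.py .4305 .2845 .07 90
```

```text
finger_force: 0.0
[294. 174. 337. 221.] 0.96 [  1  50 116] [0.4307 0.2856] [-1.3814 -0.5203  1.3827  0.5627]
t 19.52 pos [0.432  0.2817 0.2003] yaw 90.0 w 0.0853 ff 0.0 F [ 0.3 -0.1  0.2] q7 -0.75
xyz units [ 0.049 -0.024  2.172] twist -0.0
```

```bash
python3 -m creep '[[0.055,-0.025,0.8,0,1],[0.055,-0.025,1.7,0,1],[0.055,-0.025,2.2,0,1],[0.055,-0.025,2.2,0,1]]' >/dev/null; python3 go.py .4305 .285 -.003 90
```

```text
t 20.02 pos [0.4294 0.2846 0.067 ] yaw 90.0 w 0.0855 ff 0.0 F [0.5 0.6 0.1] q7 -0.8
xyz units [0.009 0.022 1.166] twist 0.0
```

```bash
python3 -m creep '[[0,0.02,0.5,0,1],[0,0.02,0.9,0,1],[0,0.02,1.16,0,1],[0,0.02,1.16,0,1]]'|sed -n '2p;4p'; python3 -m creep '[[0,0,0,0,0.6],[0,0,0,0,0.3],[0,0,0,0,0.2],[0,0,0,0,0.2],[0,0,0,0,0.2]]' 30 | tail -2; python3 -m creep '[[0,0,0,0,0.2],[0,0,0,0,0.2]]' >/dev/null; python3 go.py
```

```text
position: [0.4314, 0.2859, -0.0009]
force: [-0.8, 0.2, -0.4]
grip_width: 0.0352
finger_force: 28.8
t 21.4 pos [ 4.316e-01  2.863e-01 -4.000e-04] yaw 90.1 w 0.0351 ff 28.8 F [-1.9 -0.4 10.9] q7 -0.82
```

```bash
python3 -m creep '[[0,0,-0.4,0,0.2],[0,0,-1.1,0,0.2],[0,0,-1.7,0,0.2],[0,0,-1.7,0,0.2]]' |tail -2; python3 go.py .6186 .122 .09 90
```

```text
grip_width: 0.0349
finger_force: 30.2
t 21.9 pos [0.4324 0.2869 0.1034] yaw 90.1 w 0.0349 ff 30.2 F [ 0.7  0.9 -0.6] q7 -0.79
xyz units [-2.752  3.099  0.228] twist 0.01
```

```bash
python3 -m creep '[[-0.4,0.45,0,0,0.2],[-1.0,1.1,0,0,0.2],[-1.6,1.8,0,0,0.2],[-2.2,2.48,0,0,0.2],[-2.75,3.1,0,0,0.2]]' |tail -1;  python3 -m creep '[[0,0,0,0,0.2]]' >/dev/null; python3 go.py .6186 .122 .056 90
```

```text
finger_force: 30.2
t 22.65 pos [0.6192 0.1173 0.0997] yaw 89.8 w 0.035 ff 30.2 F [-0.1  0.5 -0.8] q7 -0.36
xyz units [ 0.079 -0.01   0.728] twist -0.03
```

```bash
python3 -m creep '[[0.07,0,0.2,0,0.2],[0.07,0,0.45,0,0.2],[0.07,0,0.68,0,0.2],[0.07,0,0.71,0,0.2],[0.07,0,0.71,0,0.2]]' |sed -n 4p;  python3 go.py .6186 .122 .051 90
```

```text
force: [-0.4, -0.1, -0.4]
t 23.27 pos [0.6174 0.1256 0.0583] yaw 90.1 w 0.0348 ff 30.2 F [-0.4 -0.1 -0.4] q7 -0.38
xyz units [-0.061  0.02   0.121] twist 0.01
```

```bash
python3 -m creep '[[-0.06,0.02,0.02,0,0.2],[-0.06,0.02,0.07,0,0.2],[-0.06,0.02,0.07,0,0.2],[-0.06,0.02,0.07,0,0.2]]' |sed -n 4p;  python3 go.py .6186 .122 .051 90
```

```text
force: [0.5, 0.1, -0.4]
t 23.77 pos [0.6187 0.122  0.0542] yaw 90.1 w 0.0349 ff 30.2 F [ 0.5  0.1 -0.4] q7 -0.37
xyz units [-0.    -0.001  0.053] twist 0.01
```

```bash
python3 -m creep '[[0,0,0.02,0,0.2],[0,0,0.04,0,0.2],[0,0,0.04,0,0.2]]' |sed -n '2p;4p'; python3 -m creep '[[0,0,0.02,0,0.2],[0,0,0.03,0,0.2],[0,0,0.03,0,0.2]]' |sed -n '2p;4p'
```

```text
position: [0.6186, 0.122, 0.0516]
force: [-0.9, 0.4, -0.7]
position: [0.6186, 0.1219, 0.0499]
force: [-0.4, -0.7, -1.0]
```

```bash
python3 -m creep '[[0,0,0.02,0,0.2],[0,0,0.02,0,0.2],[0,0,0.02,0,0.2]]' |sed -n '2p;4p'
```

```text
position: [0.6187, 0.1219, 0.0496]
force: [-4.6, -1.3, 16.3]
```

```bash
python3 -m creep '[[0,0,0.02,0,0.2],[0,0,0.02,0,0.2],[0,0,0.02,0,0.2]]' |sed -n '2p;4p'
```

```text
position: [0.6188, 0.122, 0.0494]
force: [-11.9, -2.0, 33.0]
```

Contact, and slightly over-pressed. I'll ease off, then release and retreat.

```bash
python3 -m creep '[[0,0,-0.03,0,0.2],[0,0,-0.03,0,0.2]]' |sed -n '2p;4p'; python3 -m creep '[[0,0,0,0,0.5],[0,0,0,0,0.65],[0,0,0,0,0.65],[0,0,0,0,0.65]]' |tail -2; python3 -m creep '[[0,0,-0.3,0,0.65],[0,0,-0.8,0,0.65],[0,0,-1.6,0,0.65],[0,0,-2.3,0,0.65],[0,0,-2.3,0,0.65]]' |tail -2;  python3 - <<'E'
from h import *
O=[];px={'scene':(413,250),'side':(350,190)}
for cam in px:
    im=grab_frame(cam)
    for d in silhouettes(cam,'cup_small')[:4]:
        b=mbox(d['mask'])
        if np.hypot(*((b[:2]+b[2:])/2-px[cam]))<35:
            o=(pose(cam),b,np.ones(4));print(cam,b,*[v.round(4) for v in fit('cup_small',[o],[.6186,.122],.05)])
E
python3 go.py .4488 -.1371 .2 90
```

```text
position: [0.6189, 0.122, 0.0497]
force: [-2.9, 0.2, 11.3]
grip_width: 0.0555
finger_force: 0.0
grip_width: 0.0555
finger_force: 0.0
scene [406. 248. 429. 278.] [0.6185 0.1229] [-0.3291 -0.1685  0.3239  0.1423]
side [341. 183. 360. 207.] [0.6207 0.1205] [ 0.039  -0.8547 -0.0369  0.7821]
side [328. 194. 367. 235.] [0.5918 0.0461] [10.8669 10.9876 -7.9887 -2.702 ]
t 26.85 pos [0.6182 0.1218 0.1868] yaw 90.1 w 0.0554 ff 0.0 F [0.4 0.1 0.6] q7 -0.35
xyz units [-4.312 -2.829 -0.216] twist 0.01
```

All three cups are standing centred on their platforms. Next I locate the green ball to check clearance, then go to the black one.

```bash
python3 - <<'E'
from h import *
M['ball']=ball(.015)
print(fit('ball',[(pose('side'),np.array([236.5,311.5,255,331]),np.ones(4)),(pose('scene'),np.array([251,208.5,267,224]),np.ones(4))],[.4,-.12]))
E
python3 -m creep '[[-0.75,-0.49,0,0,0.65],[-1.6,-1.04,-0.2,0,0.65],[-2.4,-1.57,-0.2,0,0.65],[-3.2,-2.1,-0.2,0,0.65],[-4.0,-2.63,-0.2,0,0.65]]' |tail -1;  python3 go.py .4488 -.1371 .2 90
```

```text
(array([ 0.36882039, -0.10354712]), array([-0.40480039, -0.02483176, -0.22003953, -0.75711902,  0.15735821,
        0.93726536, -0.87301929,  0.31938525]))
finger_force: 0.0
t 27.48 pos [ 0.4595 -0.1196  0.1987] yaw 90.1 w 0.0556 ff 0.0 F [ 1.2 -1.3 -0. ] q7 0.1
xyz units [-0.292 -0.18  -0.021] twist 0.01
```

```bash
python3 -m creep '[[-0.29,-0.18,0,0,0.65],[-0.29,-0.18,0,0,0.65],[-0.29,-0.18,0,0,0.65],[-0.29,-0.18,0,0,0.65]]' |tail -1
python3 - <<'E'
from h import *
s=status.observe(); img=grab_frame('wrist'); pc=pose('wrist',s)
for d in silhouettes('wrist','ball'):
    b=mbox(d['mask']); m=np.array([b[0]>2,b[1]>2,b[2]<638,b[3]<478],float)
    print(b,round(d['p'],2),img[d['mask']].mean(0).astype(int),*[v.round(4) for v in fit('ball',[(pc,b,m)],[.449,-.137])])
E
python3 go.py .449 -.137 .07 90
```

```text
finger_force: 0.0
[295. 191. 332. 227.] 0.94 [6 6 6] [ 0.4482 -0.1377] [-0.6293 -1.1057  0.6293  1.1801]
[200. 144. 235. 180.] 0.86 [32 85  6] [ 0.3749 -0.1011] [-2.3664 -1.5951  2.4234  1.8182]
t 28.07 pos [ 0.4507 -0.135   0.1991] yaw 90.1 w 0.0555 ff 0.0 F [-0.7  0.9  0.1] q7 0.14
xyz units [-0.034 -0.027  2.152] twist 0.02
```

```bash
python3 -m creep '[[-0.04,-0.03,0.8,0,0.65],[-0.04,-0.03,1.6,0,0.65],[-0.04,-0.03,2.2,0,0.65],[-0.04,-0.03,2.4,0,0.65],[-0.04,-0.03,2.4,0,0.65]]' |tail -1; python3 go.py .4488 -.1373 .006 90
```

```text
finger_force: 0.0
t 28.7 pos [ 0.4487 -0.1379  0.0554] yaw 90.1 w 0.0558 ff 0.0 F [ 0.2 -0.6 -0. ] q7 0.11
xyz units [0.01  0.003 0.823] twist 0.01
```

```bash
python3 -m creep '[[0,0,0.4,0,0.65],[0,0,0.7,0,0.65],[0,0,0.82,0,0.65],[0,0,0.82,0,0.65]]' |sed -n '2p;4p'; python3 -m creep '[[0,0,0,0,0.4],[0,0,0,0,0.2],[0,0,0,0,0.2],[0,0,0,0,0.2],[0,0,0,0,0.2]]' 20 | tail -2; python3 go.py
```

```text
position: [0.449, -0.1382, 0.0068]
force: [-0.2, -0.1, -0.3]
grip_width: 0.0282
finger_force: 19.0
t 29.82 pos [ 0.4483 -0.1382  0.0068] yaw 90.1 w 0.0282 ff 19.0 F [-4.4  0.2 10.2] q7 0.1
```

```bash
python3 -m creep '[[0,0,-0.4,0,0.2],[0,0,-1.1,0,0.2],[0,0,-1.9,0,0.2],[0,0,-2.6,0,0.2],[0,0,-2.9,0,0.2]]' |tail -2;python3 -m creep '[[0,0,0,0,0.2]]' >/dev/null; python3 go.py .6213 -.265 .18 90
```

```text
grip_width: 0.0284
finger_force: 20.0
t 30.57 pos [ 0.4492 -0.1383  0.1816] yaw 90.1 w 0.0285 ff 20.0 F [-1.2 -0.8 -0.7] q7 0.14
xyz units [-2.115  2.865  0.037] twist 0.01
```

```bash
python3 -m creep '[[-0.3,0.4,0,0,0.2],[-0.8,1.1,0,0,0.2],[-1.3,1.8,0,0,0.2],[-1.8,2.4,0,0,0.2],[-2.1,2.85,0,0,0.2]]' |tail -1; python3 -m creep '[[0,0,0,0,0.2],[0,0,0,0,0.2],[0,0,0,0,0.2]]' >/dev/null;  python3 - <<'E'
from h import *
b=grab_frame('wrist'); a=grab_frame('side')
cv2.imwrite('pics/c6.png',np.hstack([cv2.resize(a[180:380,360:560],(400,400),interpolation=2),cv2.resize(b[120:440,160:480],(400,400),interpolation=2)]))
E
python3 go.py .6213 -.265 .162 90
```

```text
finger_force: 20.0
t 31.68 pos [ 0.6195 -0.2635  0.1804] yaw 90.1 w 0.0282 ff 20.0 F [-0.   0.3 -0.1] q7 0.3
xyz units [-0.025  0.03   0.306] twist 0.01
```

View pics/c6.png

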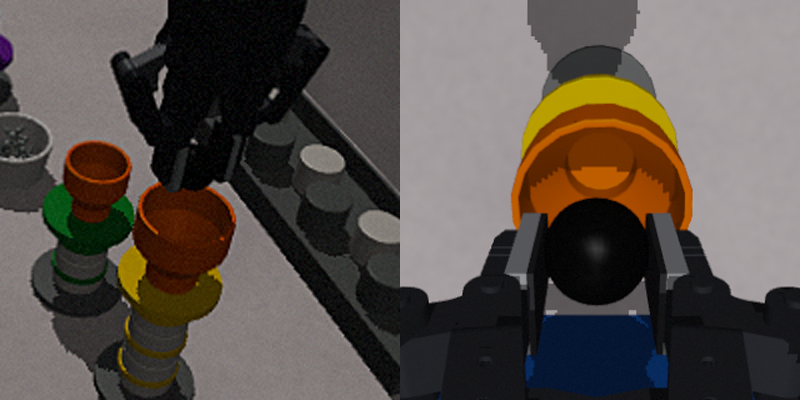

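The black ball is held at crop (598,250), above the rim, and the cups stand upright. I'll check the alignment numerically before releasing.

```bash
python3 - <<'E'
from h import *
s=status.observe();pc=pose('wrist',s);p=s['position']
t=lambda P:((proj(P,pc)-[160,120])*1.25+[400,0]).round()
c=np.array([[p[0],p[1],p[2]+h] for h in(.025,.03,.035,.04)]);print('ball ctr pred',t(c).tolist())
q=t(circ(.032,.178)+[.6213,-.265,0]);print('rim pred',q.min(0),q.max(0))
E
python3 -m creep '[[-0.03,0.03,0.15,0,0.2],[-0.03,0.03,0.22,0,0.2],[-0.03,0.03,0.22,0,0.2],[-0.03,0.03,0.22,0,0.2]]' |sed -n '2p;4p'
```

```text
ball ctr pred [[595.0, 239.0], [595.0, 247.0], [595.0, 255.0], [595.0, 264.0]]
rim pred [509. 117.] [693. 288.]
position: [0.6216, -0.2656, 0.1669]
force: [-0.5, -0.8, 0.4]
```

```bash
python3 -m creep '[[0,0,0.1,0,0.2],[0,0,0.15,0,0.2],[0,0,0.15,0,0.2],[0,0,0.15,0,0.2]]' |sed -n '2p;4p'; python3 -m creep '[[0,0,0,0,0.45],[0,0,0,0,0.5],[0,0,0,0,0.5],[0,0,0,0,0.5]]' |tail -2; python3 -m creep '[[0,0,-0.3,0,0.5],[0,0,-0.8,0,0.5],[0,0,-1.5,0,0.5],[0,0,-1.5,0,0.5]]' |tail -1;  python3 - <<'E'
from h import *
b=grab_frame('scene'); a=grab_frame('side'); w=grab_frame('wrist')
cv2.imwrite('pics/c7.png',np.hstack([a[150:450,230:530],b[170:380,120:540][:, :210].repeat(1,0) if 0 else cv2.resize(b[180:360,125:305],(300,300)),cv2.resize(w[120:360,220:380],(200,300))]))
for cam,n,z,x0 in(('scene','cup_large',.118,[.621,-.265]),('side','cup_large',.118,[.621,-.265]),('scene','cup_medium',.084,[.612,-.156]),('side','cup_medium',.084,[.612,-.156]),('scene','cup_small',.05,[.619,.122]),('side','cup_small',.05,[.619,.122]),('side','cup_blue',0,[.443,.007]),('side','ramekin',0,[.611,-.008]),('side','jar',0,[.615,.278])):
    pc=pose(cam);e=box(M[n]+[*x0,z],pc)
    D=[mbox(d['mask']) for d in silhouettes(cam,n)]
    if D:
        k=min(D,key=lambda q:abs(q-e).sum()); print(cam,n,*[v.round(3) for v in fit(n,[(pc,k,np.ones(4))],x0,z)])
E
python3 go.py
```

```text
position: [0.6216, -0.2657, 0.158]
force: [0.1, -0.7, 0.4]
grip_width: 0.0424
finger_force: 0.0
finger_force: 0.0
scene cup_large [ 0.621 -0.264] [-0.015 -0.056  0.015  0.049]
side cup_large [ 0.621 -0.266] [-0.701 -0.62   0.69   0.461]
scene cup_medium [ 0.612 -0.156] [-0.529 -0.301  0.545  0.237]
side cup_medium [ 0.614 -0.157] [ 0.044 -0.355 -0.042  0.325]
side cup_small [0.619 0.119] [-0.475 -0.362  0.471  0.312]
side cup_blue [0.443 0.005] [-0.361 -0.441  0.368  0.38 ]
side ramekin [ 0.611 -0.01 ] [-0.349  0.579  0.348 -0.547]
side jar [0.615 0.279] [ 1.255  0.774 -1.183 -0.545]
t 34.27 pos [ 0.6215 -0.2656  0.2477] yaw 90.1 w 0.0427 ff 0.0 F [-0.2  0.9  0.5] q7 0.3
```

View pics/c7.png

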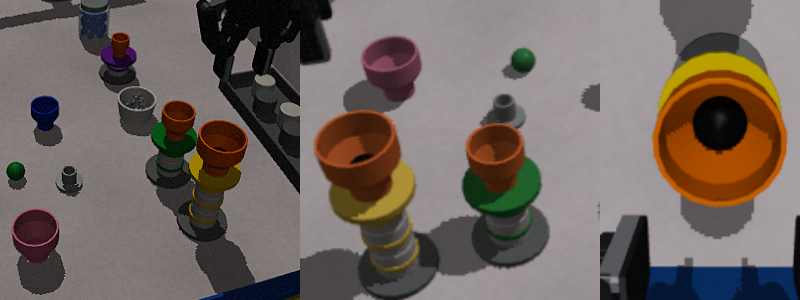

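The picture shows the black ball inside the large cup (wrist crop at (720,122)). All three cups stand centred on their towers, the bystanders haven't moved and the gripper is clear.

```bash
python3 -c "
from workcell import bot
print(bot.job_done())"
```

```text
the job is handed in; nothing more can be done
None
```

The job is handed in: the large, medium and small orange cups stand centred on the tall, middle and low towers, the black ball went into the large cup last, and the blue cup, ramekin and jar are where they were, with the gripper clear.

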